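# Close off a bath manifold outlet with a quick-coupler stop plug

### The job

Close off the open middle outlet of the water-bath manifold with the round-headed stop plug from the fittings rack: stand it in the coupler's mouth, pull the coupler's sleeve fully back so that the plug drops past the locking balls, then press the plug home until the sleeve springs fully forward and locks it. Seat it gently, never forcing or hammering it, let go, and leave the other fittings and the things on the bench where they are.

Things in the scene. Friction and masses are not known exactly. Their poses are not given: they have to be found in the camera images.
- manifold: aluminium block 50 x 240 x 45 mm, fixed on two steel feet. Origin: centre of its underside, on the bench; z up, y along the row of outlets. Three like quick couplers stand on it, mouths up, 75 mm apart along y. The outer two (y = -75, +75 mm) are already closed: their plug heads stand about 23 mm above the mouths. The middle one (x = y = 0) is open and is to be closed
- outlet (a point): nominal centre of the middle coupler's mouth, 110 mm above the bench. The couplers stand on risers of differing length: the true mouth, and all of the coupler, stands up to 14 mm higher or lower (horizontally true), to be felt or seen. Bore 17.6 mm wide. Four locking balls in it block a plug while the sleeve is forward: its tip then rests 14 mm below the mouth, standing loosely upright
- sleeve (a joint): steel sleeve of the middle coupler: 35 mm diameter over its upper 18 mm, below that a flange 40 mm wide, 6 mm high. 0 = forward: top edge level with the mouth. 0.008 m = fully back (down), at a hard stop; spring 3 N to 5 N. Only when back do the balls let a plug pass. A plug past them keeps the sleeve back at about 0.006, also when let go, until it is pressed home
- valve (a joint): spring valve in the middle coupler's bore, its top 22.5 mm below the mouth when shut: 0 = shut, grows as a plug pushes it down; spring 3 N at 0, 6.6 N at 0.006 m. About 0.006 m with a plug locked home, 0.0078 m with the plug's shoulder hard on the mouth
- rack: white plastic fittings rack, 50 x 160 x 40 mm, fixed; origin: centre of its underside; y along its row of three holes at y = -50, 0 and +50 mm, 18 mm wide, 35 mm deep. A plug stands upright in each, nose down, its shoulder on the rack's top; which plug is in which hole varies
- stop_plug: the steel stop plug to fit, about 110 g, 52.3 mm long. Origin: centre of its tip (lower end); z = its axis, up in the rack. Nose tapers from 12.4 mm diameter at the tip to 16 mm at 4 mm height; 16 mm on to 10.5 mm; ball groove of 8.4 mm diameter from 10.5 to 17 mm; 16 mm shank on to the shoulder at 30.3 mm; above it a round head, 24 mm diameter, 22 mm high, flat closed top
- plug_shoulder (a point): centre of the stop plug's flat shoulder, under its head. Standing on the locking balls it is 16.3 mm above the mouth; after the sleeve is pulled back the plug falls by its weight onto the valve, shoulder 7.8 mm above the mouth; a push of 9 to 14 N on the head then takes it home, shoulder touching the mouth or up to 2 mm above it
- hose_plug: hose-tail plug, not wanted: same nose, hexagon of 22 mm and 9 mm height above the shoulder, thin barbed tail of 29 mm on top. Origin: centre of its tip
- thread_plug: threaded plug, not wanted: same nose, hexagon of 23 mm and 10 mm height above the shoulder, threaded stub 16 mm in diameter and 16 mm high on top. Origin: centre of its tip
- vial: small glass vial, 28 mm diameter, 55 mm high, near the middle of the bench; origin: centre of its foot
- jar: white jar, 72 mm diameter, 110 mm high; origin: centre of its foot
- beaker: glass beaker, 70 mm diameter, 85 mm high; origin: centre of its foot
- cup1: clear sample cup, 55 mm diameter, 60 mm high; origin: centre of its foot
- cup2: clear sample cup, 55 mm diameter, 60 mm high; origin: centre of its foot
- wrench: spanner, 170 mm long, lying flat; origin: its middle, x along it
Things that resemble listed ones, but are neither listed nor needed, are in the scene too. What is shaped like the stop_plug but blue or yellow is not meant.

How it is judged:
By the outcome, as a careful person would: the job done as asked, in the order asked, and still so for the second after the job is handed in, with the robot touching nothing.
It also fails if it takes over 58 s, if anything falls off the work surface, if the arm or the gripper's body presses on something with over 40 N, if the wrist force passes 120 N, or if a joint passes its speed limit or range.

### The arm

A 6-joint arm with a two-finger parallel gripper is mounted at the origin on the work surface. World frame = base frame: x ahead of the robot, y to its left, z up, the work surface at z = 0. Lengths are in m, angles in rad, forces in N, time in s.
With the tool pointing down it reaches from about 0.225 to 0.725 m from the base axis. Payload 3.1 kg.
Tool frame: the origin (TCP) lies where the fingers leave the gripper's body, on its centre line; the fingertips stand 73 mm ahead of it and the grasp point (between the pads) lies 54 mm ahead of it; x points along the fingers, z is the direction in which the jaws open and shut, and the axes are right-handed (so a half turn about x gives the same grasp; the last joint's range is limited). The gripper opens to 85 mm and grips with 20 to 120 N. Pads are 22 mm wide; open, the fingers measure 114 mm over their backs; the gripper's body (76 mm by 85 mm) begins 54 mm behind the grasp point. The pads swing forward as they close: fully open they stand 13 mm farther back than shut.
Start: joints at [-1.384, 0.048, 0.099, 1.622, 0, 1.443], TCP at [0.163, -0.499, 0.304] pointing down, gripper open.
Joint ranges: [-2.91, 2.91], [-0.99, 1.94], [-1.21, 1.42], [-2.12, 2.29], [-1.49, 1.47], [-3.14, 3.14]. Speed limits (rad/s): [2.79, 2.79, 3.14, 3.14, 3.14, 3.14].

### API

Orientations are given as a unit quaternion [x, y, z, w].
In Python, from cell import manip gives the robot as it stands.
- The arm moves only by the tool move_arm, never from a script. Its argument "increments" is text: rows parted by semicolons, each of 5 numbers parted by spaces: the shift along the tool's x, y, z in cm, then the turn about the tool's x in rad, then the finger opening in cm, from 0 to 8.54. A call has exactly 5 rows; each row is the pose to reach, as a shift and turn from the pose measured when the call began, along the tool's axes at that moment; what a row does not reach only later rows make up. A row lasts 1/10 s, in which the tool goes at most 50 mm and 8.59 degrees, less where a joint would pass 70% of its speed; a pose out of reach is approached as far as the arm can. A call with a gripper value outside its range is refused whole. The fingers move at their own pace and stop on an object; "force" is the grip in N (left out, the last holds). Time passes only in rows, so rows that repeat a pose let the fingers close, or fill a call up. It gives the time, the measured TCP pose, the force and the opening at its end, in the units of the state.
- manip.get_obs(): the state, without advancing time (a new reading comes with each control period).
- manip.read_camera(name): name is "scene" or "top"; returns the picture (480x640x3 uint8, red, green, blue); there is no depth.
- manip.camera_model(name): a dict with "intrinsics" (3x3 intrinsics, pixels), "R" (3x3) and "t" (3): a world point X has camera coordinates R X + t. Camera axes: x right, y down, z forward; pixel columns grow to the right and rows downward; lengths in m; the calibration is good to about 2 mm. A picture is of the moment at which its call begins. camera_model takes no time and is no camera call.
- manip.sign_off(): hands the job in, once; it reports no verdict.
Trained networks look in the newest picture that a camera, given by its name, has taken for a name from the list of things; names that differ only in an ending like _2 or _b are one class to them, and where a whole thing is asked for, a point or a joint stands for the part that bears it (a point fixed in the world has none). Each returns a list of dicts, best first, with "conf" (0 to 1); they miss things now and then, are a little off and sometimes report something else, mostly with a low value. They report only what shows in the picture. A call takes as long as a camera call. They do not tell look-alikes from the thing itself.
- manip.boxes_of(camera, label): "box" ([centre column, centre row, width, height] in pixels, round what is visible of it).
- manip.silhouettes(camera, label): "region" (480x640 bool, what is visible of it) and "box" ([centre column, centre row, width, height] in pixels, round what is visible of it).
The state is a dict: "t": time; "q": joint angles; "joint_velocities": joint speeds; "tau": joint torques, N m; "ee_pos": TCP position; "ee_rot": TCP orientation; "contact_force": force on the tool from outside, world axes, zero at the start; "moment": the same for the moment, N m; "grip_width": finger opening in m.
Only numpy, scipy, OpenCV 4.12 (cv2) and the standard library are available. Lean on these libraries where they do the work, as an engineer would, in place of code of your own. Each camera call takes 0.05 s, during which the arm holds its last target. There are 200 camera calls.

## Working session

There is one attempt and no reset: what is moved stays moved. The work goes in short steps, Python scripts to look and compute and a tool call to move; the robot and the scene stay as the last step left them, time stands still between calls to the robot, and variables do not carry over. Pictures are saved under pics/ and viewed, about 8 in all and at most 12, crops included, and the job is handed in when it is done.

Besides the shell and the picture viewer there is one more tool, called after "Emit:" as name(argument=value, ...) on one line, values as JSON. move_arm: Moves the arm, as the interface text tells. Its arguments: {"type":"object","properties":{"increments":{"type":"string"},"force":{"type":"number"}},"required":["increments"]}

```bash
mkdir -p pics; ls; python3 - <<'E'
from cell import manip
import cv2,numpy as np
a=manip.read_camera("scene");b=manip.read_camera("top")
cv2.imwrite("pics/s0.png",a[:,:,::-1]);cv2.imwrite("pics/t0.png",b[:,:,::-1])
for c in("scene","top"):
  m=manip.camera_model(c);print(c,np.round(m["intrinsics"],1).tolist(),np.round(m["R"],4).tolist(),np.round(m["t"],4).tolist())
  for l in("stop_plug","manifold","rack","hose_plug","thread_plug","sleeve","vial"):
    print(l,[(np.round(d["box"]).astype(int).tolist(),round(d["conf"],2)) for d in manip.boxes_of(c,l)])
o=manip.get_obs();print({k:np.round(v,4).tolist() for k,v in o.items()})
E
```

```text
pics
scene [[504.8, 0.0, 320.1], [0.0, 504.8, 240.2], [0.0, 0.0, 1.0]] [[0.8539, 0.5203, 0.0136], [0.3119, -0.4907, -0.8136], [-0.4167, 0.699, -0.5812]] [-0.4686, -0.1139, 1.415]
stop_plug [([308, 330, 12, 26], 0.75), ([313, 279, 13, 23], 0.55), ([290, 293, 14, 17], 0.54), ([270, 319, 76, 62], 0.54), ([311, 256, 16, 28], 0.42)]
manifold [([358, 199, 80, 77], 0.73)]
rack [([270, 318, 76, 58], 0.89)]
hose_plug [([272, 302, 12, 17], 0.5)]
thread_plug [([253, 317, 14, 14], 0.65)]
sleeve [([362, 191, 14, 13], 0.72)]
vial [([414, 268, 27, 37], 0.67), ([310, 254, 15, 27], 0.64)]
top [[560.9, 0.0, 319.8], [0.0, 560.9, 237.0], [0.0, 0.0, 1.0]] [[0.0259, -0.9997, -0.0007], [-0.9781, -0.0252, -0.2065], [0.2064, 0.006, -0.9784]] [-0.0464, 0.5707, 1.5659]
stop_plug [([366, 239, 8, 10], 0.37), ([341, 235, 9, 11], 0.37)]
manifold [([228, 255, 90, 53], 0.62)]
rack [([381, 247, 59, 35], 0.81)]
hose_plug [([382, 243, 9, 4], 0.42)]
thread_plug [([382, 247, 61, 33], 0.72), ([402, 246, 10, 5], 0.63)]
sleeve [([225, 249, 14, 11], 0.43)]
vial [([311, 256, 11, 10], 0.62)]
{'t': 0.8, 'q': [-1.3838, 0.0479, 0.0993, 1.622, 0.0, 1.443], 'joint_velocities': [-0.0004, -0.0009, -0.0011, -0.001, 0.0011, 0.0012], 'tau': [0.0008, -33.8586, 32.0127, 0.0008, 0.0001, -0.0], 'ee_pos': [0.1625, -0.4992, 0.304], 'ee_rot': [0.4154, 0.5722, -0.4155, 0.5722], 'contact_force': [0.2657, 0.2462, -0.0554], 'moment': [0.0548, -0.0168, 0.0286], 'grip_width': 0.0852}
```

```bash
python3 - <<'E'
import cv2
a=cv2.imread("pics/s0.png");b=cv2.imread("pics/t0.png")
cv2.imwrite("pics/s1.png",cv2.resize(a[130:370,200:500],(750,600),interpolation=3))
cv2.imwrite("pics/t1.png",cv2.resize(b[170:330,160:450],None,fx=2.75,fy=2.75,interpolation=3))
E
```

```text
(no output)
```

View pics/s1.png

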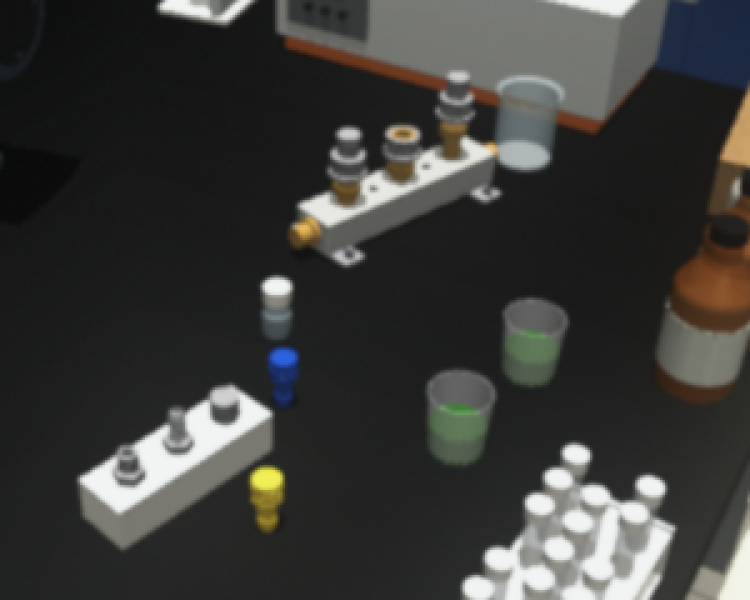

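View pics/t1.png

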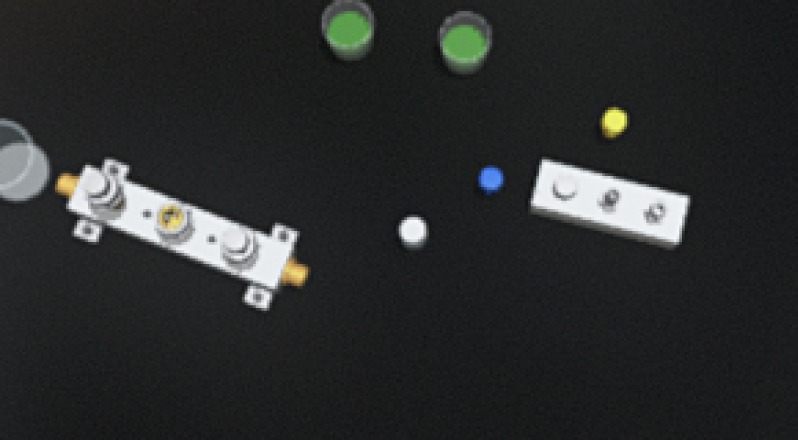

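Candidates for the stop plug, in scene pixels:
- The steel round head in the rack's far hole, (290,292).
- The blue plug (314,281) and the yellow plug (307,330).
- The two plugs already fitted in the manifold, (339,188) and (383,167).
- The white-capped vial (311,254).

By the description it is the steel one in the rack, at top pixel (366,239). The hex thread plug (253,317) and hose plug (272,302) stand in the other two holes.

```bash
cat > h.py <<'E'
import numpy as np,cv2
from cell import manip
from scipy.optimize import least_squares
from scipy.spatial.transform import Rotation as Rn
CM={c:manip.camera_model(c) for c in("scene","top")}
def proj(c,P):
    m=CM[c];p=(np.atleast_2d(P)@np.array(m["R"]).T+m["t"])@np.array(m["intrinsics"]).T
    return p[:,:2]/p[:,2:]
def cyl(x,y,z0,z1,d,d2=None):
    a=np.linspace(0,2*np.pi,48,endpoint=False);r=d/2
    return np.vstack([np.c_[x+r*np.cos(a),y+r*np.sin(a),0*a+z] for z in(z0,z1)])
def bx(p): lo,hi=p.min(0),p.max(0);return np.r_[(lo+hi)/2,hi-lo]
def block(x,y,yaw,s,z0=0,z1=None):
    c,n=np.cos(yaw),np.sin(yaw)
    return np.array([[x+c*i*s[0]/2-n*j*s[1]/2,y+n*i*s[0]/2+c*j*s[1]/2,z] for i in(-1,1) for j in(-1,1) for z in(z0,s[2])])
def tri(pix):  # pix {cam:(u,v)} -> point
    f=lambda P:np.concatenate([proj(c,P)[0]-pix[c] for c in pix])
    s=least_squares(f,[.5,0,.1]);return s.x,s.fun
def go(x,y,z,yaw=None):
    """shift (cm) along tool axes and turn about tool x to reach world TCP; yaw = jaw (tool z) direction mod pi"""
    o=manip.get_obs();R=Rn.from_quat(o["ee_rot"]).as_matrix()
    d=R.T@(np.array([x,y,z])-o["ee_pos"])*100
    jz=R[:,2];cur=np.arctan2(jz[1],jz[0]);t=0
    if yaw is not None:
        t=-((yaw-cur+np.pi/2)%np.pi-np.pi/2)   # tool x down: + turn = -world yaw
    print("shift cm",np.round(d,2),"turn",round(t,3),"| tilt",np.round(R[:,0],4),"jaw",round(cur,3),"q6",round(o["q"][5],2),"t",round(o["t"],2))
E
python3 - <<'E'
from h import *
best={}
for c in CM:
  manip.read_camera(c)
  for l in("rack","manifold"):
    best[c,l]=manip.silhouettes(c,l)[0]["region"]
pts={k:cv2.convexHull(np.argwhere(r)[:,::-1].astype(np.int32))[:,0] for k,r in best.items()}
def fit(l,s,x0,z0=0):
  def cost(p):
    e=0
    for c in CM:
      M=np.zeros((1920,2560),np.uint8);h=cv2.convexHull(((proj(c,block(*p,s,z0))+.5)*4).astype(np.float32)).astype(np.int32)
      cv2.fillConvexPoly(M,h,1);G=cv2.resize(best[c,l].astype(np.uint8),None,fx=4,fy=4,interpolation=0)
      if l=="rack":
        pass
      e+=(M!=G).sum()/G.sum()
    return e
  from scipy.optimize import minimize
  r=min((minimize(cost,[*x0,y],method="Nelder-Mead",options=dict(initial_simplex=np.array([[*x0,y]]*4)+np.vstack([np.zeros(3),np.diag([.03,.03,.2])]),maxfev=250)) for y in(0,-.3,.3)),key=lambda r:r.fun)
  print(l,np.round(r.x,4),round(r.fun,3));return r.x
def ray(c,u,v,z):
  s=least_squares(lambda P:proj(c,[*P,z])[0]-[u,v],[.5,0]);return s.x
fit("rack",(.05,.16,.04),ray("top",381,247,.02))
fit("manifold",(.05,.24,.09),ray("top",228,255,.06),.045)
m={"stop_plug":{},"sleeve":{}}
near={("stop_plug","scene"):(290,292),("stop_plug","top"):(366,239),("sleeve","scene"):(361,190),("sleeve","top"):(224,250)}
for (l,c),n in near.items():
  L=[]
  for _ in range(3):
    manip.read_camera(c)
    D=[d["box"] for d in manip.boxes_of(c,l) if np.hypot(*(np.array(d["box"][:2])-n))<7 and d["box"][2]<25]
    L+=D[:1]
  print(l,c,np.round(L,1).tolist());m[l][c]=np.mean(L,0) if L else None
s=least_squares(lambda p:np.concatenate([bx(proj(c,cyl(*p,.04,.062,.024)))-m["stop_plug"][c] for c in CM]),[.5,-.1]);print("plug",s.x,np.round(s.fun,1))
f=lambda p:np.concatenate([bx(np.vstack([proj(c,cyl(p[0],p[1],p[2]-.018,p[2],.035)),proj(c,cyl(p[0],p[1],p[2]-.024,p[2]-.018,.040))]))-m["sleeve"][c] for c in CM if m["sleeve"][c] is not None])
s=least_squares(f,[.5,.2,.11]);print("sleeve",s.x,np.round(s.fun,1))
for c in CM: print(c,np.round(proj(c,s.x),1))
E
```

```text
rack [ 0.5649 -0.2134 -0.2318] 0.426
manifold [ 0.5194  0.2384 -0.3139] 0.996
stop_plug scene [[289.8, 292.9, 10.8, 13.5], [289.8, 293.7, 10.3, 13.6], [288.9, 293.2, 12.8, 14.8]]
stop_plug top [[365.8, 239.3, 8.3, 12.7], [367.1, 240.2, 6.1, 12.4]]
sleeve scene [[361.1, 189.6, 13.0, 16.6], [360.5, 190.4, 11.2, 16.6], [362.2, 191.8, 13.1, 12.6]]
sleeve top [[224.6, 248.8, 14.2, 8.1], [223.6, 250.4, 14.2, 8.4]]
plug [ 0.57426764 -0.16717084] [-1.1 -1.1  0.7  2.  -0.  -1.9  1.7 -2.9]
sleeve [0.52583303 0.24278404 0.08688383] [-0.2  0.3  2.9 -0.1 -0.3 -0.1  0.3  6.2]
scene [[361.5 186.6]]
top [[222.7 248.4]]
```

```bash
python3 - <<'E'
from h import *
F={c:np.mean([manip.read_camera(c).astype(float) for _ in range(4)],0) for c in CM}
np.savez("f0.npz",**F)
def tile(c,u,v,w=26,h=20,k=15):
    t=np.clip(cv2.resize(F[c][v-h//2:v+h//2,u-w//2:u+w//2],(w*k,h*k),interpolation=cv2.INTER_CUBIC),0,255).astype(np.uint8)[:,:,::-1].copy()
    for i in range(0,w,5): cv2.putText(t,str(u-w//2+i),(i*k,8),0,.3,(0,255,255));cv2.line(t,(i*k,10),(i*k,14),(0,255,255))
    for i in range(0,h,5): cv2.putText(t,str(v-h//2+i),(0,i*k+4),0,.3,(0,255,255))
    return t
im=np.vstack([np.hstack([tile("scene",361,190),tile("top",224,250)]),np.hstack([tile("scene",290,293),tile("top",366,239)])])
cv2.imwrite("pics/z.png",im)
# white-face contours in top
g=F["top"].min(2)
for nm,(u0,u1,v0,v1) in {"rack":(350,415,222,262),"man":(183,265,225,285)}.items():
    s=g[v0:v1,u0:u1];b=cv2.resize((s),None,fx=4,fy=4,interpolation=cv2.INTER_CUBIC)>110
    C=max(cv2.findContours(b.astype(np.uint8),0,2)[0],key=cv2.contourArea)
    print(nm,np.round([s.min(),s.max()]),(np.round(cv2.boxPoints(cv2.minAreaRect(C))/4+[u0,v0],1)).tolist())
E
```

```text
rack [ 14. 248.] [[352.4, 245.3], [357.0, 227.4], [411.4, 241.4], [406.8, 259.3]]
man [ 20. 244.] [[182.4, 245.2], [196.7, 217.5], [270.8, 255.9], [256.4, 283.6]]
```

View pics/z.png

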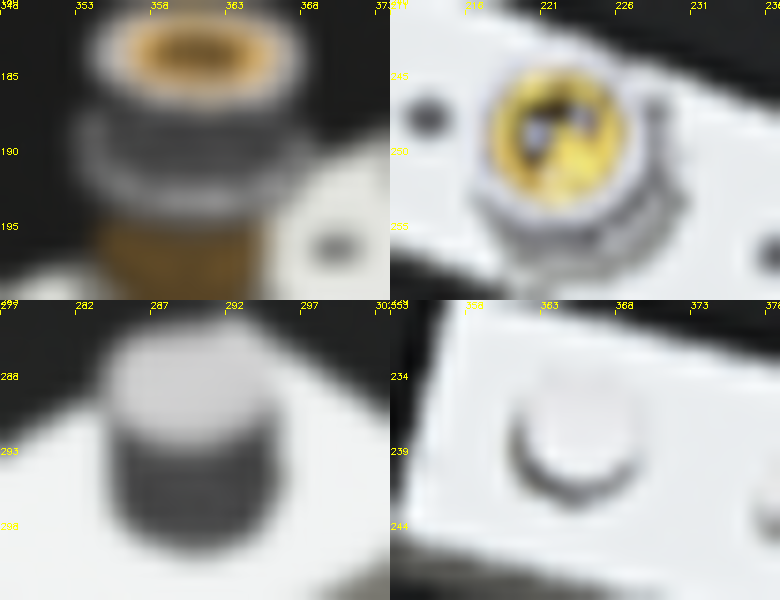

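The enlarged crop (picture 3) shows a smooth round steel head in the rack with no hexagon, so it is the stop plug. Its top centre is at scene (289.1,288.8) and top (364.8,236.6). The open coupler mouth is at scene (360.9,183.2) and top (221.6,248.6).

```bash
python3 - <<'E'
from h import *
for n,p in {"mouth":{"scene":(360.9,183.2),"top":(221.6,248.6)},"head":{"scene":(289.1,288.8),"top":(364.8,236.6)}}.items():
    x,f=tri(p);print(n,np.round(x,4),np.round(f,2))
def ray(c,u,v,z): return least_squares(lambda P:proj(c,[*P,z])[0]-[u,v],[.5,0]).x
for z,n,Q in((.04,"rack",[[352.4, 245.3], [357.0, 227.4], [411.4, 241.4], [406.8, 259.3]]),(.045,"man",[[182.4, 245.2], [196.7, 217.5], [270.8, 255.9], [256.4, 283.6]])):
    W=np.array([ray("top",*q,z) for q in Q]);print(n,np.round(W,4).tolist(),"c",np.round(W.mean(0),4))
    e=(W[2]-W[1]+W[3]-W[0]);print(" yaw of row",np.arctan2(e[1],e[0]),np.linalg.norm(e)/2)
# plug head in rack / mouth heights variants
print(ray("top",364.8,236.6,.0623),ray("scene",289.1,288.8,.0623))
for z in(.1,.105,.11,.115,.12):print(z,ray("top",221.6,248.6,z),ray("scene",360.9,183.2,z))
go(.57,-.165,.2,0)
E
```

```text
mouth [0.5231 0.244  0.0956] [ 0.14 -0.03  0.08  0.13]
head [ 0.5748 -0.1634  0.0576] [ 0.55 -0.1   0.5   0.61]
rack [[0.5534, -0.1273], [0.6075, -0.1401], [0.5695, -0.2999], [0.516, -0.2861]] c [ 0.5616 -0.2133]
 yaw of row -1.803119671552721 0.16366307778883507
man [[0.54, 0.3685], [0.6241, 0.3327], [0.515, 0.1094], [0.4332, 0.1472]] c [0.528  0.2395]
 yaw of row -2.022841274005344 0.2471267134449886
[ 0.57559956 -0.16163   ] [ 0.57713857 -0.16865541]
0.1 [0.52266256 0.24348449] [0.52630312 0.2365521 ]
0.105 [0.52173849 0.24256556] [0.53022467 0.22839683]
0.11 [0.52081443 0.24164663] [0.53414622 0.22024157]
0.115 [0.51989037 0.2407277 ] [0.53806777 0.21208631]
0.12 [0.5189663  0.23980877] [0.54198932 0.20393104]
shift cm [ 10.39  49.09 -19.16] turn -1.256 | tilt [-0. -0. -1.] jaw -1.256 q6 1.44 t 2.7
```

Emit:
move_arm(increments="0 5 -1.9 -0.1 5; 0 10 -3.8 -0.2 5; 0 15 -5.7 -0.35 5; 0 20 -7.6 -0.5 5; 0 25 -9.5 -0.6 5", force=40)

```text
t: 3.2
ee_pos: [0.3585, -0.341, 0.3041]
ee_rot: [0.226, 0.67, -0.226, 0.67]
contact_force: [-0.1, -0.7, -0.4]
grip_width: 0.0502
```

```bash
python3 -c "
from h import *
go(.575,-.164,.2,-.232)"
```

```text
shift cm [10.41 27.21  6.47] turn -0.42 | tilt [ 5.e-04 -6.e-04 -1.e+00] jaw -0.652 q6 1.33 t 3.2
```

Emit:
move_arm(increments="2 5.4 1.3 -0.1 5; 4 10.8 2.6 -0.2 5; 6 16.2 3.9 -0.3 5; 8.4 21.8 5.2 -0.42 5; 10.4 27.2 6.5 -0.42 5")

```text
t: 3.7
ee_pos: [0.5402, -0.1923, 0.2171]
ee_rot: [0.081, 0.702, -0.081, 0.703]
contact_force: [0.1, -0.5, 0.6]
grip_width: 0.0501
```

```bash
python3 -c "
from h import *
go(.575,-.164,.117,-.232)"
```

```text
shift cm [10.01  3.56  2.73] turn 0.003 | tilt [ 9.0e-04 -1.1e-03 -1.0e+00] jaw -0.229 q6 1.34 t 3.7
```

Emit:
move_arm(increments="3 3.6 2.7 0 5; 5 3.6 2.7 0 5; 6.5 3.6 2.7 0 5; 6.5 3.6 2.7 0 5; 6.5 3.6 2.7 0 5")

```text
t: 4.2
ee_pos: [0.5742, -0.1643, 0.1526]
ee_rot: [0.081, 0.702, -0.082, 0.703]
contact_force: [-0.4, -0.6, 0.8]
grip_width: 0.0501
```

```bash
python3 - <<'E'
from h import *
go(.575,-.164,.117,-.232)
o=manip.get_obs()
F={c:manip.read_camera(c) for c in CM}
a=cv2.resize(F["scene"][245:325,240:340],(500,400),interpolation=2)
b=cv2.resize(F["top"][200:280,326:406],(300,300),interpolation=2)
im=np.zeros((400,800,3),np.uint8);im[:,:500]=a;im[:300,500:]=b
cv2.imwrite("pics/g.png",im[:,:,::-1])
E
```

```text
shift cm [3.56 0.05 0.06] turn 0.001 | tilt [ 8.0e-04 -1.4e-03 -1.0e+00] jaw -0.231 q6 1.41 t 4.2
```

View pics/g.png

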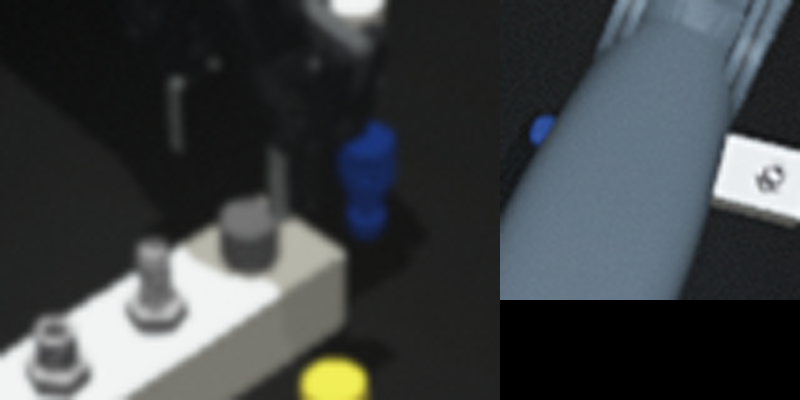

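Picture 4: the fingers, tips near (275,275) and (296,288) in the scene image, straddle the round head at (290,291). I'm going down to grip it.

Emit:
move_arm(increments="1.5 0.05 0.05 0 5; 2.6 0.05 0.05 0 5; 3.5 0.05 0.05 0 5; 3.5 0.05 0.05 0 5; 3.5 0.05 0.05 0 4", force=40)

```text
t: 4.8
ee_pos: [0.5753, -0.1644, 0.1183]
ee_rot: [0.081, 0.701, -0.082, 0.703]
contact_force: [0.6, 0.6, 0.8]
grip_width: 0.0399
```

Emit:
move_arm(increments="0 0 0 0 3; 0 0 0 0 2.2; 0 0 0 0 2; 0 0 0 0 2; 0 0 0 0 2")

```text
t: 5.3
ee_pos: [0.5755, -0.1644, 0.1189]
ee_rot: [0.081, 0.701, -0.082, 0.703]
contact_force: [-0.9, 0.3, 2.2]
grip_width: 0.022
```

```bash
python3 -c "
from h import *
go(.575,-.164,.117,-.232)
o=manip.get_obs();print(o['contact_force'],o['moment'],o['grip_width'])"
```

```text
shift cm [ 0.19  0.03 -0.06] turn 0.001 | tilt [ 0.0029 -0.0021 -1.    ] jaw -0.231 q6 1.41 t 5.3
[-0.90509834  0.27627161  2.22026567] [0.10516039 0.2300051  0.01716363] 0.022014309482919117
```

Emit:
move_arm(increments="0 0 0 0 1.5; 0 0 0 0 1.5; -0.1 0 0 0 1.5; -0.3 0 0 0 1.5; -0.5 0 0 0 1.5", force=50)

```text
t: 5.8
ee_pos: [0.5753, -0.1643, 0.1235]
ee_rot: [0.081, 0.702, -0.082, 0.703]
contact_force: [0.9, -0.0, -0.5]
grip_width: 0.0221
```

```bash
python3 - <<'E'
from h import *
o=manip.get_obs();print(o['contact_force'],o['moment'],o['grip_width'])
F={c:manip.read_camera(c) for c in CM}
cv2.imwrite("pics/g2.png",cv2.resize(F["scene"][255:315,255:335],(640,480),interpolation=2)[:,:,::-1])
E
```

```text
[ 0.94615901 -0.04470252 -0.51514909] [ 0.03925213  0.00476362 -0.03178864] 0.022132899084144536
```

View pics/g2.png

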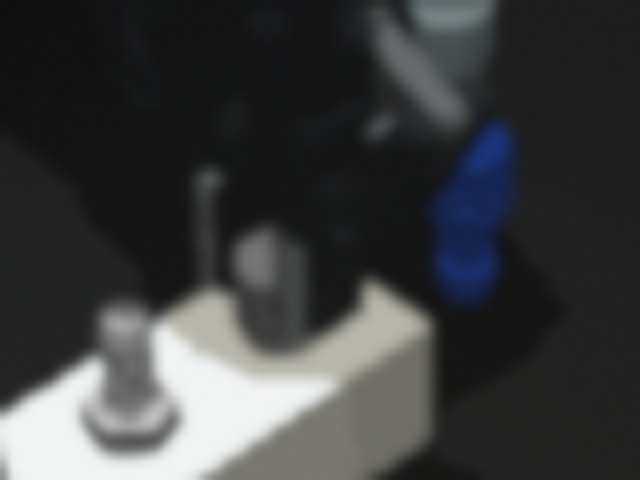

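Emit:
move_arm(increments="-2 0 0 0 1.5; -5 0 0 0 1.5; -9 0 0 0 1.5; -13 0 0 0 1.5; -17.5 0 0 0 1.5")

```text
t: 6.4
ee_pos: [0.5745, -0.1638, 0.2995]
ee_rot: [0.081, 0.702, -0.082, 0.703]
contact_force: [1.1, -1.0, -1.5]
grip_width: 0.0218
```

```bash
python3 - <<'E'
from h import *
o=manip.get_obs();print(o['contact_force'],o['moment'],o['grip_width'])
go(.5231,.244,.30,-.33)
F=manip.read_camera("scene");p=proj("scene",[*o['ee_pos'][:2],o['ee_pos'][2]-.08])[0].astype(int);print(p)
cv2.imwrite("pics/g3.png",cv2.resize(F[p[1]-30:p[1]+40,p[0]-40:p[0]+40],(640,560),interpolation=2)[:,:,::-1])
E
```

```text
[ 1.06445494 -1.00162026 -1.48492097] [ 0.00600643 -0.072117   -0.01837651] 0.021781797098334377
shift cm [ -0.11  38.52 -14.34] turn 0.099 | tilt [ 0.0014 -0.0014 -1.    ] jaw -0.231 q6 1.41 t 6.4
[287 222]
```

View pics/g3.png

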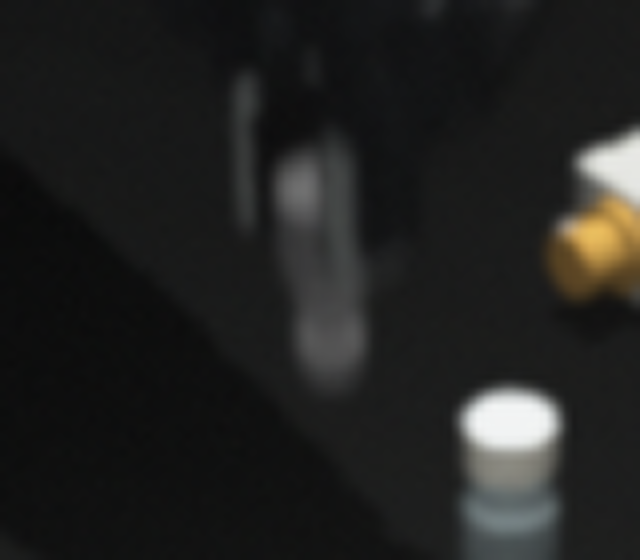

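Emit:
move_arm(increments="0 4.5 -1.7 0 1.5; 0 9 -3.4 0.05 1.5; 0 13.5 -5 0.1 1.5; 0 18 -6.7 0.1 1.5; 0 22.5 -8.4 0.1 1.5")

```text
t: 6.95
ee_pos: [0.5461, 0.0752, 0.3076]
ee_rot: [0.115, 0.691, -0.118, 0.704]
contact_force: [0.3, 0.1, -1.9]
grip_width: 0.0217
```

Emit:
move_arm(increments="0 4.5 -1.2 0 1.5; 0 9 -2.4 0 1.5; 0 13.5 -3.5 0 1.5; 0 16 -4.3 0 1.5; 0 17 -4.5 0 1.5")

```text
t: 7.45
ee_pos: [0.5584, 0.2536, 0.3059]
ee_rot: [0.114, 0.692, -0.117, 0.704]
contact_force: [-0.4, 0.1, -0.3]
grip_width: 0.022
```

```bash
python3 - <<'E'
from h import *
o=manip.get_obs();print(o['contact_force'],o['grip_width'],o['ee_pos'])
go(.5231,.244,.225,-.33)
E
```

```text
[-0.36166552  0.0830584  -0.33521838] 0.02200735986534812 [0.55841442 0.25356585 0.30591912]
shift cm [ 8.04 -2.03 -3.18] turn 0.002 | tilt [ 0.0161 -0.0066 -0.9998] jaw -0.328 q6 2.22 t 7.45
```

Emit:
move_arm(increments="1 -1 -1.6 0 1.5; 2.5 -2 -3.2 0 1.5; 5 -2 -3.2 0 1.5; 7 -2 -3.2 0 1.5; 7 -2 -3.2 0 1.5")

```text
t: 7.95
ee_pos: [0.5211, 0.2429, 0.2316]
ee_rot: [0.113, 0.694, -0.118, 0.701]
contact_force: [-1.0, -0.3, -1.3]
grip_width: 0.0217
```

Emit:
move_arm(increments="0 0 0 0 1.5; 0 0 0 0 1.5; 0 0 0 0 1.5; 0 0 0 0 1.5; 0 0 0 0 1.5")

```text
t: 8.45
ee_pos: [0.5215, 0.2431, 0.2324]
ee_rot: [0.113, 0.693, -0.118, 0.702]
contact_force: [-0.3, 0.5, -0.6]
grip_width: 0.022
```

```bash
python3 - <<'E'
from h import *
o=manip.get_obs();print(o['contact_force'],o['moment'],o['grip_width'],o['ee_pos'])
go(.5231,.244,.225,-.33)
F=manip.read_camera("scene");T=manip.read_camera("top")
im=np.hstack([cv2.resize(F[140:210,330:396],(528,560),interpolation=2),cv2.resize(T[220:290,190:224],(272,560),interpolation=2)])
cv2.imwrite("pics/i1.png",im[:,:,::-1])
R=Rn.from_quat(o["ee_rot"]).as_matrix()
print("tip",proj("scene",o['ee_pos']+.109*R[:,0]),"shoulder",proj("scene",o['ee_pos']+.079*R[:,0]))
E
```

```text
[-0.30003993  0.52645337 -0.58702227] [-0.04289719  0.03966909  0.00932225] 0.02196843619473237 [0.52149714 0.24305483 0.23243999]
shift cm [0.74 0.14 0.11] turn 0.001 | tilt [ 0.0109 -0.0089 -0.9999] jaw -0.329 q6 2.22 t 8.45
tip [[361.20241866 173.89680174]] shoulder [[361.8577415  163.27218039]]
```

View pics/i1.png

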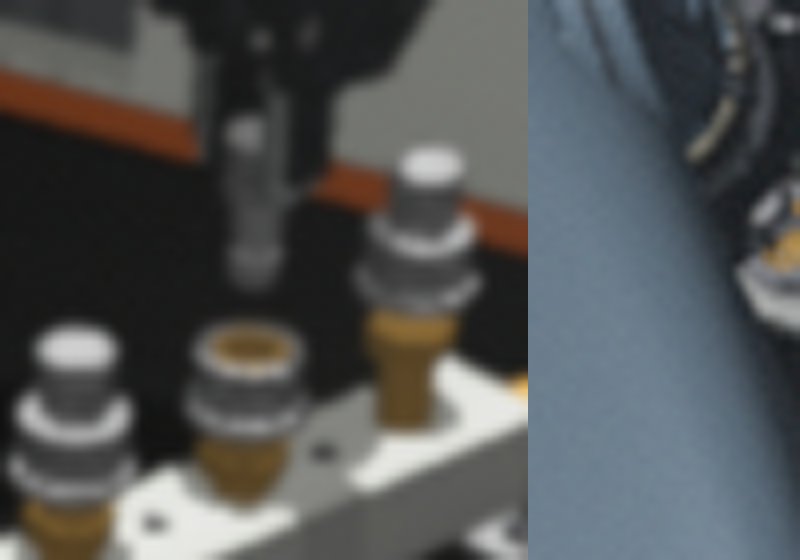

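Picture 6: the plug hangs straight, its tip at scene (361.1,174.2) against a predicted (361.2,173.9). The mouth sits directly below it at (360.7,183). I'm correcting by about 1.5 mm and lowering slowly.

Emit:
move_arm(increments="0.3 0.13 -0.08 0 1.5; 0.8 0.13 -0.08 0 1.5; 1.4 0.13 -0.08 0 1.5; 2 0.13 -0.08 0 1.5; 2.2 0.13 -0.08 0 1.5", force=30)

```text
t: 9.05
ee_pos: [0.5205, 0.2441, 0.2084]
ee_rot: [0.113, 0.694, -0.119, 0.701]
contact_force: [-0.1, -0.3, -1.0]
grip_width: 0.0218
```

Emit:
move_arm(increments="0.1 0 0 0 1.5; 0.2 0 0 0 1.5; 0.3 0 0 0 1.5; 0.4 0 0 0 1.5; 0.5 0 0 0 1.5")

```text
t: 9.55
ee_pos: [0.5207, 0.2441, 0.2036]
ee_rot: [0.113, 0.694, -0.119, 0.701]
contact_force: [1.0, -0.2, -0.6]
grip_width: 0.0219
```

Emit:
move_arm(increments="0.1 0 0 0 1.5; 0.2 0 0 0 1.5; 0.3 0 0 0 1.5; 0.4 0 0 0 1.5; 0.4 0 0 0 1.5")

```text
t: 10.05
ee_pos: [0.5208, 0.244, 0.1995]
ee_rot: [0.113, 0.694, -0.119, 0.701]
contact_force: [0.7, -0.3, -1.3]
grip_width: 0.0216
```

Emit:
move_arm(increments="0.1 0 0 0 1.5; 0.2 0 0 0 1.5; 0.3 0 0 0 1.5; 0.4 0 0 0 1.5; 0.4 0 0 0 1.5")

```text
t: 10.55
ee_pos: [0.5209, 0.244, 0.1953]
ee_rot: [0.113, 0.694, -0.119, 0.701]
contact_force: [0.7, 0.3, -0.7]
grip_width: 0.0217
```

Emit:
move_arm(increments="0.1 0 0 0 1.5; 0.2 0 0 0 1.5; 0.3 0 0 0 1.5; 0.3 0 0 0 1.5; 0.3 0 0 0 1.5")

```text
t: 11.05
ee_pos: [0.521, 0.2441, 0.1933]
ee_rot: [0.113, 0.694, -0.118, 0.701]
contact_force: [-1.5, -0.4, 5.4]
grip_width: 0.0218
```

Emit:
move_arm(increments="0.1 0 0 0 1.5; 0.15 0 0 0 1.5; 0.2 0 0 0 1.5; 0.2 0 0 0 1.5; 0.2 0 0 0 1.5")

```text
t: 11.55
ee_pos: [0.5211, 0.2443, 0.1932]
ee_rot: [0.113, 0.693, -0.118, 0.702]
contact_force: [-1.6, -1.5, 7.2]
grip_width: 0.0223
```

```bash
python3 - <<'E'
from h import *
F=manip.read_camera("scene")
cv2.imwrite("pics/i2.png",cv2.resize(F[140:210,330:396],(660,700))[100:,:,::-1])
E
```

```text
(no output)
```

View pics/i2.png

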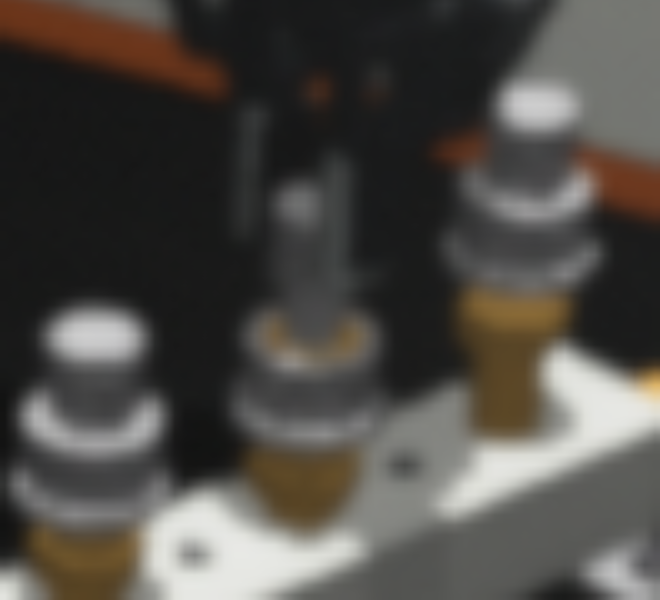

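Picture 7: the plug's nose is inside the mouth at scene (361.5,184) and stands on the balls. The contact force began at TCP z ≈ 0.1935. I'm releasing it.

Emit:
move_arm(increments="-0.2 0 0 0 1.5; -0.2 0 0 0 2.3; -0.2 0 0 0 2.8; -0.2 0 0 0 4; -0.2 0 0 0 5.5", force=20)

```text
t: 12.1
ee_pos: [0.521, 0.2443, 0.1948]
ee_rot: [0.113, 0.693, -0.118, 0.702]
contact_force: [0.5, 0.4, 0.3]
grip_width: 0.0531
```

Emit:
move_arm(increments="0 0 0 0 5.5; 0 0 0 0 5.5; 0 0 0 0 5.5; 0 0 0 0 5.5; 0 0 0 0 5.5")

```text
t: 12.6
ee_pos: [0.5211, 0.2443, 0.1949]
ee_rot: [0.113, 0.693, -0.118, 0.702]
contact_force: [0.0, -0.3, 0.5]
grip_width: 0.0544
```

```bash
python3 - <<'E'
from h import *
o=manip.get_obs();print(o['contact_force'],o['moment'],o['grip_width'],o['ee_pos'])
go(.521,.244,.156,-.33)
F=manip.read_camera("scene")
cv2.imwrite("pics/i3.png",cv2.resize(F[140:210,330:396],(660,700))[100:,:,::-1])
E
```

```text
[ 0.03569938 -0.2575766   0.51959986] [0.07308939 0.04860162 0.02736626] 0.054354111632735284 [0.52105437 0.24429756 0.19486187]
shift cm [ 3.89 -0.01 -0.05] turn 0.002 | tilt [ 0.0105 -0.0085 -0.9999] jaw -0.328 q6 2.23 t 12.6
```

View pics/i3.png

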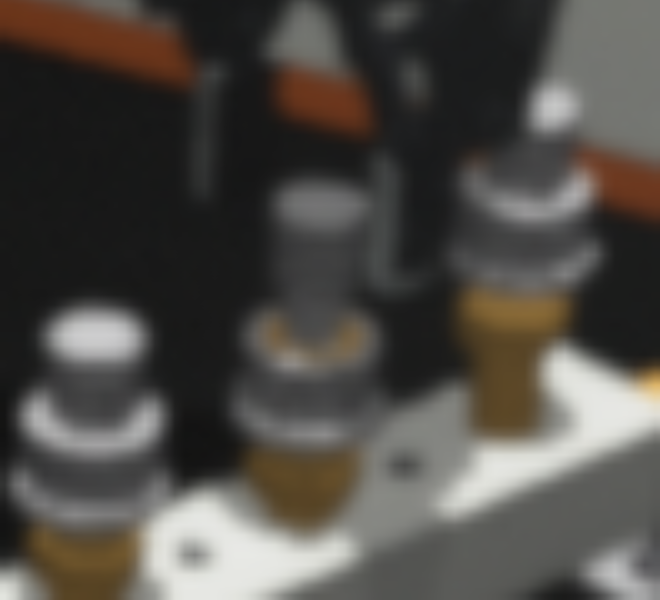

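Picture 8: the plug is standing upright by itself in the coupler, with its head top at scene (361.5,170) and the fingers clear. Next I lower the open fingers around the sleeve.

Emit:
move_arm(increments="0.8 0 0 0 5.5; 1.8 0 0 0 5.5; 2.8 0 0 0 5.5; 3.6 0 0 0 5.5; 3.85 0 0 0 5.5")

```text
t: 13.15
ee_pos: [0.5204, 0.2436, 0.1541]
ee_rot: [0.113, 0.694, -0.119, 0.701]
contact_force: [-0.9, 0.5, 0.7]
grip_width: 0.0549
```

Emit:
move_arm(increments="0 0 0 0 5; 0 0 0 0 4.5; 0 0 0 0 4; 0 0 0 0 3.6; 0 0 0 0 3", force=40)

```text
t: 13.65
ee_pos: [0.5218, 0.2434, 0.1553]
ee_rot: [0.113, 0.693, -0.119, 0.702]
contact_force: [2.8, -1.7, 1.6]
grip_width: 0.0335
```

Emit:
move_arm(increments="0 0 0 0 3; 0 0 0 0 3; 0 0 0 0 3; 0 0 0 0 3; 0 0 0 0 3")

```text
t: 14.15
ee_pos: [0.5218, 0.2434, 0.1553]
ee_rot: [0.113, 0.693, -0.119, 0.702]
contact_force: [1.8, -1.2, -0.2]
grip_width: 0.0334
```

The fingers hold the sleeve: the reading is 33.4 mm, with the same −1.7 mm bias as on the head. Pulling it down in steps.

Emit:
move_arm(increments="0.2 0 0 0 3; 0.4 0 0 0 3; 0.6 0 0 0 3; 0.75 0 0 0 3; 0.75 0 0 0 3", force=60)

```text
t: 14.65
ee_pos: [0.5218, 0.2433, 0.1478]
ee_rot: [0.113, 0.693, -0.119, 0.702]
contact_force: [-0.1, -0.9, 4.2]
grip_width: 0.0329
```

Emit:
move_arm(increments="0.1 0 0 0 3; 0.2 0 0 0 3; 0.3 0 0 0 3; 0.3 0 0 0 3; 0.3 0 0 0 3")

```text
t: 15.15
ee_pos: [0.5218, 0.2433, 0.1473]
ee_rot: [0.113, 0.693, -0.118, 0.702]
contact_force: [-4.5, -2.3, 12.5]
grip_width: 0.0328
```

```bash
python3 - <<'E'
from h import *
F=manip.read_camera("scene")
cv2.imwrite("pics/i4.png",cv2.resize(F[140:210,330:396],(660,700))[100:,:,::-1])
E
```

View pics/i4.png

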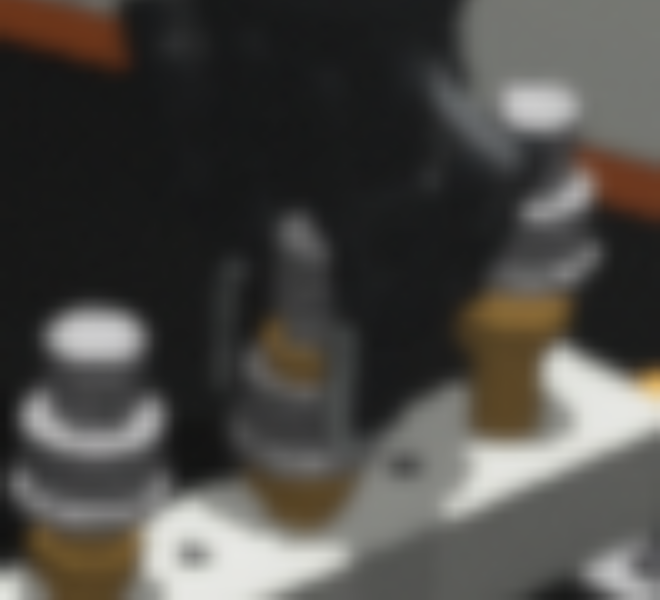

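Picture 9: the sleeve is back with brass exposed above it. The head's top edge dropped about 2.8 px, or 8 mm, so the plug is past the balls. Now I release the sleeve.

Emit:
move_arm(increments="-0.3 0 0 0 3; -0.3 0 0 0 3; -0.3 0 0 0 4; -0.3 0 0 0 5; -0.3 0 0 0 5.5", force=30)

```text
t: 15.7
ee_pos: [0.5214, 0.2435, 0.1497]
ee_rot: [0.113, 0.693, -0.118, 0.702]
contact_force: [-0.9, 0.1, 0.3]
grip_width: 0.055
```

Emit:
move_arm(increments="0 0 0 0 5.5; 0 0 0 0 5.5; -1 0 0 0 5.5; -3 0 0 0 5.5; -5.5 0 0 0 5.5")

```text
t: 16.2
ee_pos: [0.5201, 0.2438, 0.2047]
ee_rot: [0.113, 0.694, -0.119, 0.701]
contact_force: [0.3, 0.1, -0.0]
grip_width: 0.0549
```

```bash
python3 - <<'E'
from h import *
o=manip.get_obs();print(o['contact_force'],o['moment'],o['grip_width'],o['ee_pos'])
go(.521,.244,.215,-.33)
F=manip.read_camera("scene")
cv2.imwrite("pics/i5.png",cv2.resize(F[140:210,330:396],(660,700))[100:,:,::-1])
E
```

```text
[ 0.31070522  0.06926417 -0.01596755] [-0.01657781  0.01252496 -0.03059459] 0.05491272078883733 [0.52011555 0.24378807 0.20467262]
shift cm [-1.03  0.04  0.09] turn 0.001 | tilt [ 0.0086 -0.0104 -0.9999] jaw -0.329 q6 2.23 t 16.2
```

View pics/i5.png

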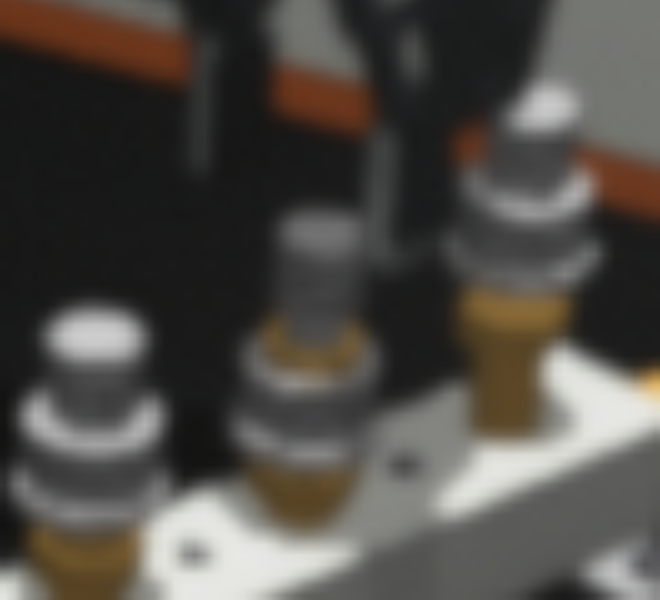

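Picture 10: the sleeve stays back by itself and the plug sits on the valve, head top at scene (361.7,163+). Next I close the fingers above the head so the shut tips can press it.

Emit:
move_arm(increments="-0.6 0.04 0.1 0 5.5; -1.2 0.04 0.1 0 5; -1.2 0.04 0.1 0 3; -1.2 0.04 0.1 0 1; -1.2 0.04 0.1 0 0", force=30)

```text
t: 16.75
ee_pos: [0.5229, 0.2446, 0.2218]
ee_rot: [0.114, 0.692, -0.117, 0.704]
contact_force: [-0.2, -0.3, -1.5]
grip_width: 0.0068
```

Emit:
move_arm(increments="0 0 0 0 0; 0 0 0 0 0; 0.2 0 0 0 0; 0.4 0 0 0 0; 0.6 0 0 0 0")

```text
t: 17.25
ee_pos: [0.5229, 0.2446, 0.2155]
ee_rot: [0.114, 0.692, -0.118, 0.704]
contact_force: [0.9, -0.1, -0.1]
grip_width: -0.0001
```

Emit:
move_arm(increments="0.1 0 0 0 0; 0.2 0 0 0 0; 0.3 0 0 0 0; 0.4 0 0 0 0; 0.5 0 0 0 0")

```text
t: 17.75
ee_pos: [0.523, 0.2445, 0.2105]
ee_rot: [0.114, 0.692, -0.117, 0.704]
contact_force: [0.7, -0.1, -0.1]
grip_width: -0.0
```

Emit:
move_arm(increments="0.1 -0.1 -0.15 0 0; 0.3 -0.1 -0.15 0 0; 0.5 -0.1 -0.15 0 0; 0.6 -0.1 -0.15 0 0; 0.6 -0.1 -0.15 0 0")

```text
t: 18.25
ee_pos: [0.5213, 0.244, 0.2042]
ee_rot: [0.114, 0.692, -0.118, 0.703]
contact_force: [0.1, -0.7, -0.1]
grip_width: 0.0005
```

Emit:
move_arm(increments="0.1 0 0 0 0; 0.2 0 0 0 0; 0.3 0 0 0 0; 0.3 0 0 0 0; 0.3 0 0 0 0")

```text
t: 18.75
ee_pos: [0.5214, 0.244, 0.2014]
ee_rot: [0.114, 0.692, -0.118, 0.704]
contact_force: [-0.0, 0.1, 0.6]
grip_width: -0.0002
```

Emit:
move_arm(increments="0.1 0 0 0 0; 0.2 0 0 0 0; 0.3 0 0 0 0; 0.4 0 0 0 0; 0.4 0 0 0 0")

```text
t: 19.25
ee_pos: [0.5219, 0.244, 0.1992]
ee_rot: [0.114, 0.691, -0.117, 0.704]
contact_force: [-1.4, -0.5, 6.5]
grip_width: 0.0002
```

Emit:
move_arm(increments="0.1 0 0 0 0; 0.2 0 0 0 0; 0.3 0 0 0 0; 0.4 0 0 0 0; 0.4 0 0 0 0")

```text
t: 19.75
ee_pos: [0.5222, 0.2438, 0.1971]
ee_rot: [0.114, 0.69, -0.117, 0.705]
contact_force: [-1.9, -1.4, 8.7]
grip_width: -0.0001
```

Emit:
move_arm(increments="0.1 0 -0.05 0 0; 0.2 0 -0.05 0 0; 0.3 0 -0.05 0 0; 0.4 0 -0.05 0 0; 0.4 0 -0.05 0 0")

```text
t: 20.25
ee_pos: [0.522, 0.2437, 0.1947]
ee_rot: [0.114, 0.69, -0.117, 0.705]
contact_force: [-3.2, -1.1, 7.0]
grip_width: 0.0
```

Emit:
move_arm(increments="0.1 0 -0.05 0 0; 0.2 0 -0.05 0 0; 0.3 0 -0.05 0 0; 0.35 0 -0.05 0 0; 0.35 0 -0.05 0 0")

```text
t: 20.75
ee_pos: [0.5218, 0.2435, 0.1936]
ee_rot: [0.114, 0.689, -0.117, 0.706]
contact_force: [-3.4, -2.3, 10.7]
grip_width: -0.0
```

```bash
python3 - <<'E'
from h import *
F=manip.read_camera("scene")
cv2.imwrite("pics/i6.png",cv2.resize(F[140:210,330:396],(660,700))[100:,:,::-1])
E
```

```text
(no output)
```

View pics/i6.png

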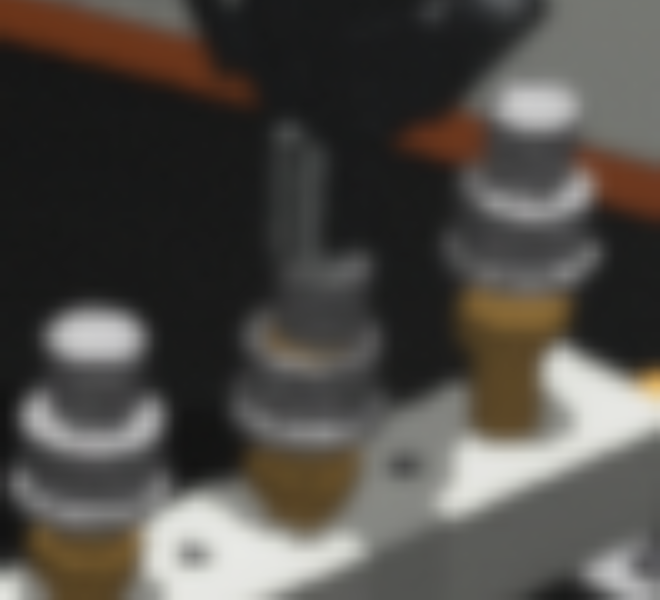

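Picture 11: the sleeve has sprung forward; its flange bottom is back at crop row 440, against 462 when back. The head is down near the mouth. I'm backing off.

Emit:
move_arm(increments="-0.3 0 0 0 0; -0.8 0 0 0 0; -2 0 0 0 0; -5 0 0 0 0; -9 0 0 0 0")

```text
t: 21.3
ee_pos: [0.5184, 0.244, 0.2818]
ee_rot: [0.113, 0.691, -0.118, 0.704]
contact_force: [0.8, 1.2, 0.6]
grip_width: -0.0001
```

Emit:
move_arm(increments="-2 -4 0 0 0; -4 -8 0 0 0; -4 -13 0 0 0; -4 -18 0 0 0; -4 -22 0 0 0")

```text
t: 21.8
ee_pos: [0.4458, 0.0344, 0.3234]
ee_rot: [0.113, 0.69, -0.119, 0.705]
contact_force: [1.3, -0.4, 0.4]
grip_width: 0.0003
```

```bash
python3 - <<'E'
from h import *
o=manip.get_obs();print(o['ee_pos'],o['contact_force'])
F=manip.read_camera("scene");T=manip.read_camera("top")
cv2.imwrite("pics/i7.png",np.hstack([cv2.resize(F[150:210,334:390],(466,500)),cv2.resize(T[232:268,204:228],(333,500))])[:,:,::-1])
m=np.array([.5222,.2433,.0985])
for h in(.022,.024,.0298): print(h,proj("scene",m+[0,0,h]),proj("top",m+[0,0,h]))
E
```

```text
[0.44578283 0.03438832 0.32338782] [ 1.28094093 -0.35364539  0.35285708]
0.022 [[361.18357583 174.6824105 ]] [[220.38561381 247.39042613]]
0.024 [[361.23095503 173.98989583]] [[220.25998812 247.25459654]]
0.0298 [[361.36883653 171.97456078]] [[219.89387934 246.8587507 ]]
```

I've used all 12 pictures, so I'll check with numbers instead.

```bash
python3 - <<'E'
from h import *
F=np.mean([manip.read_camera("scene").astype(float) for _ in range(4)],0).mean(2)
F0=np.load("f0.npz")["scene"].mean(2)
b=cv2.imread("pics/i5.png").mean(2)  # rows 150.., plug on valve, sleeve back
G5=cv2.resize(b,(66,60),interpolation=cv2.INTER_AREA)
def shift(A,B,u0,u1,v0,v1,r=5):  # find vertical shift of patch A in B
    k=8;up=lambda I:cv2.resize(I.astype(np.float32),None,fx=1,fy=k,interpolation=2)
    t=up(A[v0:v1,u0:u1]);s=up(B[v0-r:v1+r,u0-1:u1+1]);m=cv2.matchTemplate(s,t,5);_,c,_,p=cv2.minMaxLoc(m);return p[1]/k-r,p[0]-1,round(c,3)
print("sleeve now vs start",shift(F0,F,353,370,187,195))
N=np.zeros_like(F);N[150:210,330:396]=G5
print("sleeve back vs start",shift(F0,N,353,370,187,195))
print("head on valve -> now (px)",shift(N,F,355,369,159,171))
print("mm->px scale on head: 6mm",6*.345)
for u in(359,361,363): print(u,np.round(F[160:186,u]).astype(int).tolist())
for n,u in(("left outer",339),("right outer",383)): print(n,[np.round(F[v,u]).astype(int) for v in range(152,192)])
o=manip.get_obs();print(np.round(o["contact_force"],1),o["t"])
E
```

```text
sleeve now vs start (0.0, 0, 0.997)
sleeve back vs start (1.875, 0, 0.778)
head on valve -> now (px) (0.75, 1, 0.562)
mm->px scale on head: 6mm 2.07
359 [61, 49, 34, 28, 28, 29, 28, 28, 28, 28, 28, 30, 57, 126, 186, 201, 187, 145, 92, 71, 71, 71, 66, 69, 89, 129]
361 [64, 57, 41, 30, 28, 29, 29, 28, 28, 29, 29, 33, 66, 137, 194, 207, 202, 172, 109, 74, 70, 67, 68, 71, 85, 126]
363 [66, 62, 51, 35, 29, 28, 29, 29, 29, 29, 29, 30, 54, 120, 181, 202, 197, 167, 107, 77, 70, 65, 66, 71, 90, 130]
left outer [np.int64(66), np.int64(64), np.int64(62), np.int64(54), np.int64(37), np.int64(27), np.int64(26), np.int64(25), np.int64(26), np.int64(26), np.int64(26), np.int64(25), np.int64(26), np.int64(26), np.int64(26), np.int64(26), np.int64(26), np.int64(25), np.int64(26), np.int64(26), np.int64(26), np.int64(26), np.int64(26), np.int64(26), np.int64(26), np.int64(26), np.int64(26), np.int64(36), np.int64(78), np.int64(147), np.int64(196), np.int64(207), np.int64(200), np.int64(170), np.int64(107), np.int64(77), np.int64(73), np.int64(67), np.int64(67), np.int64(70)]
right outer [np.int64(117), np.int64(117), np.int64(117), np.int64(117), np.int64(116), np.int64(122), np.int64(154), np.int64(195), np.int64(206), np.int64(199), np.int64(167), np.int64(107), np.int64(74), np.int64(72), np.int64(70), np.int64(72), np.int64(78), np.int64(99), np.int64(141), np.int64(150), np.int64(101), np.int64(71), np.int64(66), np.int64(68), np.int64(82), np.int64(100), np.int64(106), np.int64(100), np.int64(100), np.int64(98), np.int64(89), np.int64(73), np.int64(68), np.int64(76), np.int64(90), np.int64(95), np.int64(93), np.int64(82), np.int64(79), np.int64(82)]
[ 0.3 -0.7  0.1] 22.1
```

```bash
python3 -c "
from cell import manip
print(manip.sign_off())"
```

```text
the job is handed in; nothing more can be done
None
```

The steel stop plug is in the middle coupler with the sleeve sprung fully forward over it, and I've handed the job in at about 22 s.

**What I did:** I took the plug from the rack and stood it on the locking balls. I then gripped the sleeve and pulled it down 8 mm to its stop. The plug dropped about 8 mm, and the sleeve stayed back when I let go. I pressed the head home with the closed fingertips at about 11 N as read at the end of each press, then backed off clear of everything.

**Last checks:**
- **Sleeve:** it matches its starting forward position in the image, with 0.0 px shift and 0.997 correlation.
- **Plug height:** the centre of the head top is at scene row 175. I predicted 174.0 to 174.7 for a plug pressed home and 172.0 for one still on the valve.
- **Force:** contact force on the arm was about 0 after backing off.

**Failed or weak checks:**
- **Final picture:** I had used all 12 views, so I made the last check from pixel numbers only.
- **Head-drop image match:** this comparison was unreliable. It gave 0.75 px where about 2 px was expected, at a correlation of only 0.56, because the lighting on the head had changed. I relied on the head row instead.
- **Pressing:** the plug looked slightly tilted while the fingers pressed it.
- **Other objects:** I did not run a separate check that the other fittings and bench items stayed put. I saw nothing moved in the pictures, and I felt no unexpected contact.

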